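# Close the soldering fixture: fold the hold-down flap and tuck it under the lip

## Robot

A 7-joint arm with a two-finger parallel gripper is mounted at the origin on the work surface. World frame = base frame: x ahead of the robot, y to its left, z up, the work surface at z = 0. Lengths are in mm, angles in degrees, forces in N, time in s.
With the tool pointing down it reaches from about 425 to 825 mm from the base axis. Payload 3.6 kg.
Tool frame: the origin (TCP) lies midway between the tips of the shut fingers; the grasp point (between the pads) lies 19 mm behind it; z points along the fingers, y is the line along which they close (so a half turn about z gives the same grasp; the last joint's range is limited). The gripper opens to 93 mm and grips with 3 to 60 N. Pads are 15 mm wide; open, the fingers measure 128 mm over their backs; the gripper's body (75 mm by 188 mm) begins 65 mm behind the grasp point.
Start: joints at [-73.195, 35.231, -0.722, 81.555, 0.464, 63.22, -2.315], TCP at [204.311, 617.024, 218.64] pointing down, gripper open.
Joint ranges: [-178.69, 178.69], [-17.37, 117.87], [-77.05, 75.6], [15.02, 138.74], [-78.02, 258.01], [0.78, 113.62], [-162.83, 162.83]. Speed limits (degrees/s): [159.86, 159.86, 180, 180, 180, 180, 180].

## Interface

Orientations are given as [roll, pitch, yaw] about the fixed x, y, z axes, in that order (R = Rz(yaw) Ry(pitch) Rx(roll)).
In Python, from rig import manip gives the robot as it stands. The module is installed in compiled form; this text tells all that it offers.
- The arm moves only by the shell command python3 -m crank 'ROWS' [FORCE]. ROWS is JSON, a list of rows, each an object of numbers: "dx", "dy", "dz": the shift along the tool's x, y, z in cm; "rx", "ry", "rz": the turn, a rotation vector about the tool's x, y, z in degrees; "fingers": the opening, from -1 (shut) to 1 (fully open), so that 0 is half open. In form: [{"dx": .., "dy": .., "dz": .., "rx": .., "ry": .., "rz": .., "fingers": ..}, ...]. A call has 1 to 8 rows; each row is the pose to reach, as a shift and turn from the pose commanded when the call began, along the tool's axes at that moment; what a row does not reach only later rows make up. A row lasts 1/12 s, in which the tool goes at most 41.7 mm and 7.16 degrees, less where a joint would pass 70% of its speed; a pose out of reach is approached as far as the arm can. A call with a gripper value outside its range is refused whole. The fingers move at their own pace and stop on an object; FORCE is the grip in N (left out, the last holds). Time passes only in rows, so rows that repeat a pose let the fingers close. It gives the time, the measured TCP pose, the force, the opening and the grip force at its end, in the units of the state.
- manip.read_state(): the state, without advancing time (a new reading comes with each control period).
- manip.camera(name): name is "scene" or "top"; returns a dict with "img" (420x560x3 uint8, red, green, blue), "depth" (420x560 float32, mm along the optical axis (not along the pixel's ray), 0 where there is no reading), "vfov" (degrees; the focal length in pixels is half the picture's height over the tangent of half this angle, whatever the lens; pixels are square), "cx", "cy" (the principal point, pixels), "k1" (the pictures are not rectified: a ray, as slopes to the right and down, at radius r is drawn at 1 + k1 r^2 times it, then the intrinsics apply), "R" (3x3) and "t" (3): a world point X has camera coordinates R X + t. Camera axes: x right, y down, z forward; pixel columns grow to the right and rows downward; lengths in mm; the calibration is good to about 2 mm. A picture is of the moment at which its call begins.
- manip.sign_off(): hands the job in; it is judged then, once.
The state is a dict: "t": time; "joints": joint angles; "qvel": joint speeds; "joint_torque": joint torques, N m; "tool_pos": TCP position; "ee_rot": TCP orientation; "contact_force": force on the tool from outside, world axes, zero at the start; "wrist_torque": the same for the moment, N m; "width": finger opening in mm; "finger_force": force on a finger pad.
Only numpy, scipy, OpenCV 4.12 (cv2) and the standard library are available. Lean on these libraries where they do the work, as an engineer would, in place of code of your own. Each camera call takes 0.05 s, during which the arm holds its last target. There are 200 camera calls.

## Task

Close the soldering fixture on the bench: push the standing orange hold-down flap over from behind until it lies flat above the circuit board, then keep it lightly pressed down and slide it forward by its black thumb step, as far as it goes, so that its front edge is tucked beneath the steel lip and stays down when you let go. Push only on the outside of the flap and gently: do not grip it or touch the black rubber pad on its inner face. Leave the circuit board in its nest, and the spare board, the flux bottle and the brush, where they are.

Things in the scene. Friction and masses are not known exactly. Their poses are not given: they have to be found in the camera images.
- fixture: Soldering fixture, bolted to the bench: blue base plate 180 (x) x 130 (y) x 12 mm. Origin: centre of its underside, on the bench; +x runs from hinge end to lip end (the way the flap folds and slides; roughly the robot's left, varying widely), z up. In this frame (mm) the flap's hinge axis lies along y at x = -60 + carriage value, z = 34. Board nest at x = 11, its sides 29 high.
- flap (a joint): Hinge of the orange flap, rad: 0 = flat (hard stop), 1.57 = upright, 2.2 most; 1.3 to 2.0 at the start (more = leaning away from the lip). A weak spring (about 0.5 N at the front edge) reopens it if let go untucked; tucked, it rises 0.03 rad to rest against the lip. The flap is 4 mm thick, 98 wide (y), 110 from hinge axis to front edge; flat, its top is 36 mm above the bench.
- carriage (a joint): Slide of the aluminium hinge block that carries the flap along the fixture's +x, m: 0 = back (start 0 to 0.002), 0.020 = fully forward (hard stop). About 3 N of friction; stays where left. At 0 the flat flap's front edge is 6 mm short of the lip, at 0.020 it is 14 mm beneath it. Above 0.006 a raised flap no longer folds past the lip.
- thumb_step (a point): Foot of the upright face of the black thumb step on the flap's outer face, middle of its width, 69 mm from the hinge axis. The face is 70 mm wide, 9 mm high and looks towards the hinge: a fingertip on the bare flap between hinge and step can push it forward. A ramp falls from it to the front. x runs along the flap from hinge to front edge, z out of the outer face (up when flat).
- flap_edge (a point): Middle of the flap's front edge, 110 mm from the hinge axis, half-way through its 4 mm thickness.
- lip_edge (a point): Lower edge of the steel lip's free side, towards the hinge, middle of its width, 39 mm above the bench. The lip is a solid fixed plate 28 (x) x 110 (y) x 5 mm, from x = 56 to 84 mm in the fixture's frame, top 44 mm above the bench; a flap let down on top of it is not tucked.
- pad: Black rubber pad 74 x 94 x 3 mm on the flap's inner face (the face towards the lip and the board). Not to be touched by the robot. Origin: its centre.
- board: Green circuit board 72 x 60 x 2 mm with parts up to 12 mm high, loose in the fixture's nest below the flap; origin at the centre of its underside, 12 mm above the bench. To stay in the nest.
- spare_board: Green circuit board 80 x 60 x 2 mm with parts up to 12 mm high, loose on the bench beside the fixture; origin at the centre of its underside.
- flux_bottle: White bottle, 36 mm in diameter, 80 mm high, red cap, upright on the bench beside the fixture; origin at the centre of its underside.
- brush: Small blue-handled brush, 150 mm long, lying on the bench beyond the lip end of the fixture, lengthwise along its own x (bristles at +x), 20 mm high; origin at the middle of its underside.

How it is judged:
By the outcome, as a careful person would: the job done as asked, in the order asked, and still so for the second after the job is handed in, with the robot touching nothing.
It also fails if it takes over 40 s, if anything falls off the work surface, if the arm or the gripper's body presses on something with over 40 N, if the wrist force passes 120 N, or if a joint passes its speed limit or range.

## Working session

There is one attempt and no reset: what is moved stays moved. The work goes in short steps, Python scripts to look and compute and a shell command to move; the robot and the scene stay as the last step left them, time stands still between calls to the robot, and variables do not carry over. Pictures are saved under pics/ and viewed, at most 10 in all, crops included, and the job is handed in when it is done.

```bash
mkdir -p pics
cat > h.py <<'E'
import numpy as np, cv2
from rig import manip
def cam(n,save=None):
    c=manip.camera(n)
    if save: cv2.imwrite(save,c["img"][:,:,::-1])
    return c
def pts(c):
    h,w=c["depth"].shape; f=h/2/np.tan(np.radians(c["vfov"]/2))
    K=np.array([[f,0,c["cx"]],[0,f,c["cy"]],[0,0,1]])
    u,v=np.meshgrid(np.arange(w),np.arange(h))
    p=cv2.undistortPoints(np.stack([u,v],-1).reshape(-1,1,2).astype(float),K,np.array([c["k1"],0,0,0,0.])).reshape(h,w,2)
    d=c["depth"].astype(float)
    X=np.dstack([p[...,0]*d,p[...,1]*d,d])-np.array(c["t"])
    W=X@np.array(c["R"]); W[d==0]=np.nan
    return W
E
python3 - <<'E'
from h import *
for n in("scene","top"):
    c=cam(n,f"pics/{n}0.png"); np.savez(f"{n}0.npz",W=pts(c),img=c["img"])
s=manip.read_state(); print(s["t"],s["tool_pos"],s["ee_rot"],s["contact_force"],s["width"])
E
```

```text
0.1 [204.12922796 616.37324928 217.60518231] [-1.79868575e+02  4.73424113e-03  1.61680181e+02] [-0.65819944  0.11202914  0.23474741] 92.85563131027304
```

View pics/scene0.png

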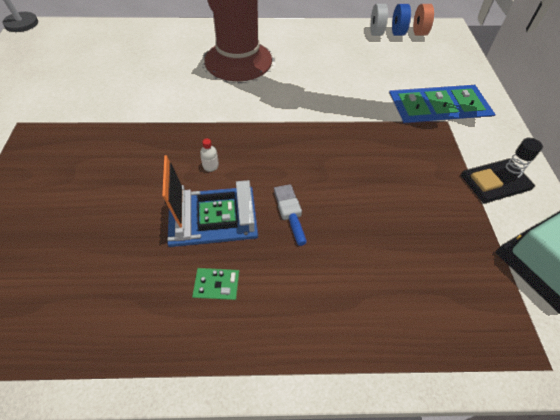

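View pics/top0.png

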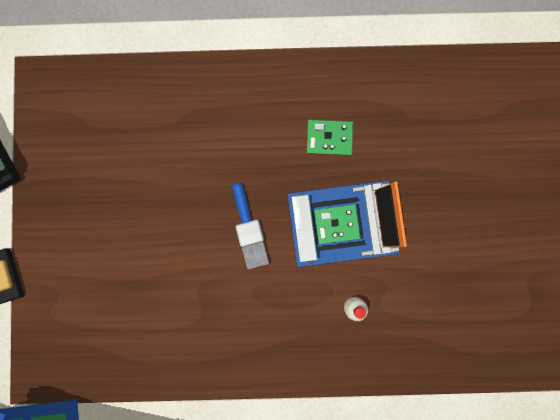

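The scene view shows the fixture around (212,215), with its flap at (172,190), standing and leaning away from the lip. The bottle is at (209,157), the spare board at (216,284) and the brush at (290,215). In the top view the lip is at (304,228), the flap at (393,215), the board at (338,225), the bottle at (356,309) and the spare board at (330,137).

Run:
```python
from h import *
D={n:np.load(n+"0.npz") for n in("scene","top")}
for n,pp in (("scene",[(209,145),(216,284),(290,200),(297,235),(172,190),(245,205),(235,60)]),("top",[(356,309),(330,137),(240,195),(257,258),(304,228),(338,225)])):
    for u,v in pp: print(n,u,v,D[n]["W"][v,u].round())
for n in D:
    W=D[n]["W"];im=D[n]["img"];hsv=cv2.cvtColor(im,cv2.COLOR_RGB2HSV)
    ok=(abs(W[...,0]-550)<250)&(abs(W[...,1])<300)
    org=(hsv[...,0]<14)&(hsv[...,1]>170)&(hsv[...,2]>130)&ok&(W[...,2]>25)
    blu=(hsv[...,0]>100)&(hsv[...,0]<125)&(hsv[...,1]>150)&ok&(abs(W[...,2]-12)<6)
    steel=(hsv[...,1]<60)&(hsv[...,2]>120)&ok&(abs(W[...,2]-44)<4)
    for k,m in(("org",org),("blu",blu),("steel",steel)):
        P=W[m]; print(n,k,len(P))
        if len(P)>5:
            print(P.mean(0).round(),P.min(0).round(),P.max(0).round(), cv2.minAreaRect(P[:,:2].astype(np.float32)))
            if k=="org":
                for z in range(30,160,20):
                    Q=P[abs(P[:,2]-z)<10]
                    if len(Q): print(z,Q.mean(0).round(1),len(Q))
```

```text
scene 209 145 [429. -45.  73.]
scene 216 284 [728. -18.   6.]
scene 290 200 [539. 129.  17.]
scene 297 235 [629. 139.  18.]
scene 172 190 [588. -97. 113.]
scene 245 205 [573.  35.  46.]
scene 235 60 [60. -3. 41.]
top 356 309 [430. -45.  80.]
top 330 137 [723. -20.   6.]
top 240 195 [622. 141.  22.]
top 257 258 [513. 114.  19.]
top 304 228 [562.  32.  41.]
top 338 225 [566. -28.  14.]
scene org 285
[563. -97. 125.] [ 416. -114.   48.] [626. -43. 146.] ((518.16748046875, -87.82185363769531), (44.036415100097656, 215.8972625732422), 76.70323944091797)
50 [622.3 -90.5  52.8] 5
70 [467.3 -59.4  76.5] 28
90 [486.3 -64.5  83.9] 26
110 [623.2 -98.7 112.2] 8
130 [ 582.8 -103.9  132.8] 107
150 [ 577.9 -106.7  143.2] 111
scene blu 599
[605.  -5.  13.] [ 504. -123.    6.] [645. 155.  18.] ((573.6217041015625, 16.36023712158203), (278.40948486328125, 138.60885620117188), 89.0512924194336)
scene steel 697
[560.  18.  44.] [ 424. -100.   40.] [635.  51.  48.] ((526.1691284179688, -33.61431884765625), (203.1784210205078, 152.47853088378906), 5.809769153594971)
top org 499
[550. -96. 127.] [ 417. -115.   74.] [625. -43. 147.] ((517.1448364257812, -89.15443420410156), (43.3594970703125, 214.31344604492188), 75.46354675292969)
70 [425.4 -50.7  78.6] 50
90 [428.7 -52.2  81.3] 41
110 [ 528.3 -107.6  119.6] 1
130 [ 577.8 -104.2  132.9] 201
150 [ 576.7 -106.9  142.8] 206
top blu 2190
[571. -13.  12.] [ 498. -130.    6.] [645. 155.  18.] ((570.6104736328125, 12.477005004882812), (287.03021240234375, 144.7676239013672), 89.29792022705078)
top steel 1209
[559.  21.  44.] [ 408. -111.   40.] [635.  51.  48.] ((517.1860961914062, -34.35594940185547), (220.13327026367188, 153.09091186523438), 6.023072242736816)
```

Run:
```python
from h import *
D={n:np.load(n+"0.npz") for n in("scene","top")}
for n in D:
    W=D[n]["W"];im=D[n]["img"];hsv=cv2.cvtColor(im,cv2.COLOR_RGB2HSV)
    ok=(W[...,0]>480)&(W[...,0]<660)&(W[...,1]>-140)&(W[...,1]<95)
    org=(hsv[...,0]<14)&(hsv[...,1]>170)&(hsv[...,2]>130)&ok&(W[...,2]>100)
    blu=(hsv[...,0]>100)&(hsv[...,0]<125)&(hsv[...,1]>150)&ok&(abs(W[...,2]-12)<6)
    lip=(hsv[...,1]<60)&(hsv[...,2]>120)&ok&(abs(W[...,2]-44)<4)&(W[...,1]>0)
    for k,m in(("org",org),("blu",blu),("lip",lip)):
        P=W[m]; r=cv2.minAreaRect(P[:,:2].astype(np.float32)); print(n,k,len(P),P.mean(0).round(1),np.round(r[0],1),np.round(r[1],1),round(r[2],1))
        if k=="org":
            a=np.radians(5.5)
            u,s,v=np.linalg.svd(P-P.mean(0),full_matrices=False); print(s,v.round(3))
            print("top z",np.percentile(P[:,2],[5,50,95]).round(1))
```

```text
scene org 226 [ 581.8 -105.1  137.2] [ 576.9 -106.3] [97.9  6.8] 7.2
[443.35064168 112.85437194  16.49288026] [[ 0.991  0.109 -0.074]
 [-0.09   0.144 -0.985]
 [-0.097  0.984  0.153]]
top z [123.1 139.8 144.7]
scene blu 497 [602.3 -35.2  12.2] [570.8 -36.4] [127.6 175.1] 6.6
scene lip 599 [564.6  32.9  44.3] [560.9  32.6] [112.7  27.9] 5.8
top org 408 [ 577.1 -105.6  137.9] [ 576.4 -106.3] [97.4  7.3] 5.9
[576.42645203 121.88462328  23.18506421] [[-0.995 -0.101 -0.007]
 [-0.015  0.217 -0.976]
 [-0.1    0.971  0.217]]
top z [127.4 140.1 144.5]
top blu 1994 [567.6 -28.1  11.9] [569.6 -36.9] [127.9 178.4] 5.8
top lip 1077 [561.8  33.2  44.1] [562.1  33.2] [109.7  28. ] 5.9
```

```bash
cat >> h.py <<'E'
from scipy.spatial.transform import Rotation as Ro
YAW=95.9; C=np.array([569.2,-36.6,0]); RF=Ro.from_euler("z",YAW,degrees=True).as_matrix()
def st():
    s=manip.read_state(); R=Ro.from_euler("xyz",s["ee_rot"],degrees=True)
    p=np.array(s["tool_pos"]); 
    print("t",round(s["t"],2),"fix",(RF.T@(p-C)).round(1),"rpy",np.round(s["ee_rot"],1),"F fix",(RF.T@np.array(s["contact_force"])).round(1),"w",round(s["width"],1))
    return p,R
def to(*targets,rpy=(180,0,YAW)):
    p,R=st()
    print("rotvec",np.degrees((R.inv()*Ro.from_euler("xyz",rpy,degrees=True)).as_rotvec()).round(1))
    for f in targets: print(f,"->",(R.inv().apply(RF@np.array(f,float)+C-p)/10).round(2))
E
python3 -c "
from h import *
to((-103,0,217))"
```

```text
t 0.1 fix [687.  296.  217.6] rpy [-179.9    0.   161.7] F fix [0.2 0.6 0.2] w 92.9
rotvec [-0.1  0.1 65.8]
(-103, 0, 217) -> [-59.41 -59.91   0.2 ]
```

```bash
R='{"dx":-59.4,"dy":-59.9,"dz":0,"rz":65.8,"fingers":-1}'
python3 -m crank '[{"dx":-59.4,"dy":-59.9,"dz":0,"rz":65.8,"fingers":-1},{"dx":-59.4,"dy":-59.9,"dz":0,"rz":65.8,"fingers":-1},{"dx":-59.4,"dy":-59.9,"dz":0,"rz":65.8,"fingers":-1},{"dx":-59.4,"dy":-59.9,"dz":0,"rz":65.8,"fingers":-1},{"dx":-59.4,"dy":-59.9,"dz":0,"rz":65.8,"fingers":-1},{"dx":-59.4,"dy":-59.9,"dz":0,"rz":65.8,"fingers":-1},{"dx":-59.4,"dy":-59.9,"dz":0,"rz":65.8,"fingers":-1},{"dx":-59.4,"dy":-59.9,"dz":0,"rz":65.8,"fingers":-1}]'; python3 -c "
from h import *
to((-103,0,217))"
```

```text
t 0.1 fix [687.  296.  217.6] rpy [-179.9    0.   161.7] F fix [0.2 0.6 0.2] w 92.9
rotvec [-0.1  0.1 65.8]
(-103, 0, 217) -> [-59.41 -59.91   0.2 ]schema error: expected keys dx, dy, dz, rx, ry, rz, fingers
```

```bash
python3 -m crank '[{"dx":-59.4,"dy":-59.9,"dz":0,"rx":0,"ry":0,"rz":65.8,"fingers":-1},{"dx":-59.4,"dy":-59.9,"dz":0,"rx":0,"ry":0,"rz":65.8,"fingers":-1},{"dx":-59.4,"dy":-59.9,"dz":0,"rx":0,"ry":0,"rz":65.8,"fingers":-1},{"dx":-59.4,"dy":-59.9,"dz":0,"rx":0,"ry":0,"rz":65.8,"fingers":-1},{"dx":-59.4,"dy":-59.9,"dz":0,"rx":0,"ry":0,"rz":65.8,"fingers":-1},{"dx":-59.4,"dy":-59.9,"dz":0,"rx":0,"ry":0,"rz":65.8,"fingers":-1},{"dx":-59.4,"dy":-59.9,"dz":0,"rx":0,"ry":0,"rz":65.8,"fingers":-1},{"dx":-59.4,"dy":-59.9,"dz":0,"rx":0,"ry":0,"rz":65.8,"fingers":-1}]' 10; python3 -c "
from h import *
to((-103,0,217))"
```

```text
t: 0.77
tool_pos: [353.0, 316.5, 218.5]
ee_rot: [-180.0, 0.0, 104.0]
contact_force: [0.3, -0.3, 0.4]
width: 44.1
finger_force: 0.0
t 0.77 fix [373.5 178.8 218.5] rpy [-180.    0.  104.] F fix [-0.3 -0.2  0.4] w 44.1
rotvec [-0.   0.   8.1]
(-103, 0, 217) -> [-49.7   10.95   0.15]
```

```bash
python3 -m crank '[{"dx":-49.7,"dy":11,"dz":0.1,"rx":0,"ry":0,"rz":8.1,"fingers":-1},{"dx":-49.7,"dy":11,"dz":0.1,"rx":0,"ry":0,"rz":8.1,"fingers":-1},{"dx":-49.7,"dy":11,"dz":0.1,"rx":0,"ry":0,"rz":8.1,"fingers":-1},{"dx":-49.7,"dy":11,"dz":0.1,"rx":0,"ry":0,"rz":8.1,"fingers":-1},{"dx":-49.7,"dy":11,"dz":0.1,"rx":0,"ry":0,"rz":8.1,"fingers":-1},{"dx":-49.7,"dy":11,"dz":0.1,"rx":0,"ry":0,"rz":8.1,"fingers":-1},{"dx":-49.7,"dy":11,"dz":0.1,"rx":0,"ry":0,"rz":8.1,"fingers":-1},{"dx":-49.7,"dy":11,"dz":0.1,"rx":0,"ry":0,"rz":8.1,"fingers":-1}]'; python3 -c "
from h import *
to((-103,0,217))"
```

```text
t: 1.43
tool_pos: [503.6, 19.4, 217.8]
ee_rot: [-180.0, -0.0, 96.3]
contact_force: [1.0, 0.2, -0.5]
width: 0.2
finger_force: 0.0
t 1.43 fix [ 62.4  59.5 217.8] rpy [-180.    -0.    96.3] F fix [ 0.1 -1.  -0.5] w 0.2
rotvec [-0.  -0.   0.4]
(-103, 0, 217) -> [-16.58   5.84   0.07]
```

```bash
python3 -m crank '[{"dx":-16.6,"dy":5.8,"dz":0,"rx":0,"ry":0,"rz":0.4,"fingers":-1},{"dx":-16.6,"dy":5.8,"dz":0,"rx":0,"ry":0,"rz":0.4,"fingers":-1},{"dx":-16.6,"dy":5.8,"dz":0,"rx":0,"ry":0,"rz":0.4,"fingers":-1},{"dx":-16.6,"dy":5.8,"dz":0,"rx":0,"ry":0,"rz":0.4,"fingers":-1},{"dx":-16.6,"dy":5.8,"dz":0,"rx":0,"ry":0,"rz":0.4,"fingers":-1},{"dx":-16.6,"dy":5.8,"dz":0,"rx":0,"ry":0,"rz":0.4,"fingers":-1}]'; python3 -c "
from h import *
to((-103,0,84))
cam('scene','pics/s1.png')
c=cam('top');W=pts(c); P=W.reshape(-1,3); F=(P-C)@RF
m=(F[:,2]>85)&(F[:,2]<200)&(F[:,0]>-160)&(F[:,0]<0)&(abs(F[:,1])<60)
import cv2
"
```

```text
t: 1.93
tool_pos: [579.0, -142.2, 217.3]
ee_rot: [-179.9, 0.2, 95.5]
contact_force: [-0.7, 0.1, -0.8]
width: 0.2
finger_force: 0.0
t 1.93 fix [-106.     1.1  217.3] rpy [-179.9    0.2   95.5] F fix [ 0.2  0.7 -0.8] w 0.2
rotvec [-0.1  0.2 -0.4]
(-103, 0, 84) -> [ 0.34  0.12 13.33]
```

```bash
python3 -c "
import cv2;i=cv2.imread('pics/s1.png')[90:290,80:320];cv2.imwrite('pics/s1c.png',cv2.resize(i,None,fx=3,fy=3))"
```

```text
(no output)
```

View pics/s1c.png

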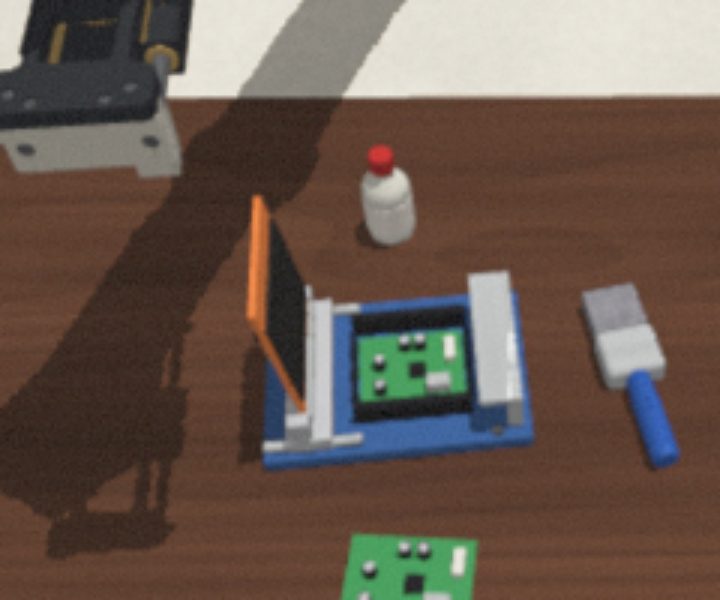

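The crop shows the flap (260,300) still upright, everything else in place, and the gripper at upper left behind the flap. I'll go down behind it.

```bash
python3 -m crank '[{"dx":0,"dy":0.1,"dz":4,"rx":0,"ry":0,"rz":-0.4,"fingers":-1},{"dx":0,"dy":0.1,"dz":8,"rx":0,"ry":0,"rz":-0.4,"fingers":-1},{"dx":0,"dy":0.1,"dz":11,"rx":0,"ry":0,"rz":-0.4,"fingers":-1},{"dx":0,"dy":0.1,"dz":13,"rx":0,"ry":0,"rz":-0.4,"fingers":-1},{"dx":0,"dy":0.1,"dz":13.2,"rx":0,"ry":0,"rz":-0.4,"fingers":-1},{"dx":0,"dy":0.1,"dz":13.2,"rx":0,"ry":0,"rz":-0.4,"fingers":-1}]'
python3 - <<'E'
from h import *
c=cam('scene','pics/s2.png'); i=cv2.imread('pics/s2.png')[90:290,80:320];cv2.imwrite('pics/s2c.png',cv2.resize(i,None,fx=3,fy=3))
to((-60,0,84))
W=pts(c);F=(W.reshape(-1,3)-C)@RF
m=(F[:,2]>84)&(F[:,2]<125)&(F[:,0]<-78)&(F[:,0]>-150)&(abs(F[:,1])<60);print(m.sum(),F[m].min(0),F[m].max(0))
E
```

```text
t: 2.53
tool_pos: [579.3, -134.4, 85.2]
ee_rot: [-179.8, -0.1, 96.5]
contact_force: [0.4, 0.2, -0.1]
width: 0.6
finger_force: 0.0
t 2.58 fix [-99.4  -1.2  86.8] rpy [180.   -0.   96.4] F fix [ 0.5 -0.3 -0.2] w 0.6
rotvec [ 0.  -0.   0.5]
(-60, 0, 84) -> [ 3.94 -0.08  0.28]Traceback (most recent call last):
  File "<stdin>", line 5, in <module>
    return umr_minimum(a, axis, None, out, keepdims, initial, where)
ValueError: zero-size array to reduction operation minimum which has no identity
```

View pics/s2c.png

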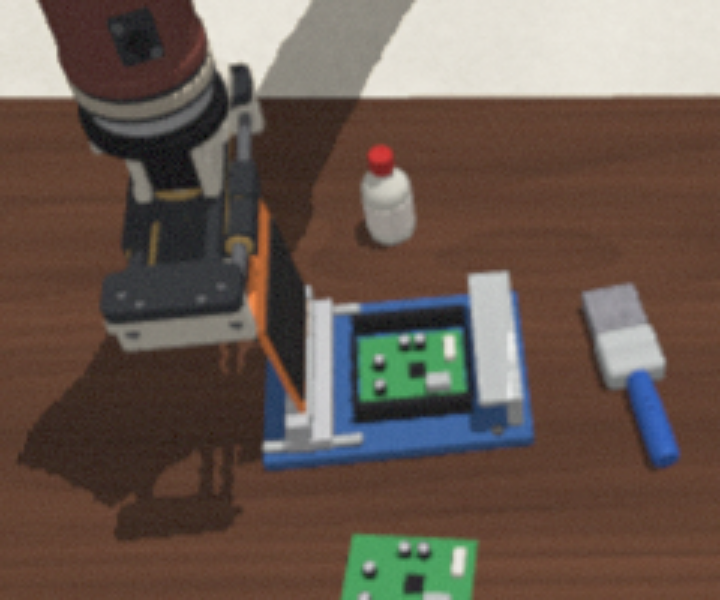

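The fingers stand right behind the outer face of the flap, at about crop pixel (240,320), and nothing has moved. I'll push slowly along the hinge arc.

```bash
python3 -m crank '[{"dx":1.0,"dy":0,"dz":0,"rx":0,"ry":0,"rz":0,"fingers":-1},{"dx":1.8,"dy":0,"dz":0,"rx":0,"ry":0,"rz":0,"fingers":-1},{"dx":2.5,"dy":0,"dz":0,"rx":0,"ry":0,"rz":0,"fingers":-1},{"dx":3.2,"dy":0,"dz":0,"rx":0,"ry":0,"rz":0,"fingers":-1},{"dx":3.9,"dy":0,"dz":0.1,"rx":0,"ry":0,"rz":0,"fingers":-1},{"dx":4.6,"dy":0,"dz":0.2,"rx":0,"ry":0,"rz":0,"fingers":-1},{"dx":5.2,"dy":0,"dz":0.4,"rx":0,"ry":0,"rz":0,"fingers":-1},{"dx":5.8,"dy":0,"dz":0.7,"rx":0,"ry":0,"rz":0,"fingers":-1}]'
python3 - <<'E'
from h import *
c=cam('scene','pics/s3.png'); i=cv2.imread('pics/s3.png')[90:290,80:320];cv2.imwrite('pics/s3c.png',cv2.resize(i,None,fx=3,fy=3))
to((-34,0,71),(-26,0,61),(-20,0,48),(-18,0,37))
E
```

```text
t: 3.25
tool_pos: [573.9, -79.0, 79.0]
ee_rot: [180.0, 0.0, 96.3]
contact_force: [0.8, -0.6, 1.6]
width: 0.5
finger_force: 0.4
t 3.3 fix [-40.7   0.   78.1] rpy [-1.799e+02 -1.000e-01  9.640e+01] F fix [ 0.3  0.3 -0.6] w 0.8
rotvec [-0.1 -0.1  0.5]
(-34, 0, 71) -> [0.66 0.01 0.71]
(-26, 0, 61) -> [1.46 0.02 1.71]
(-20, 0, 48) -> [2.06 0.03 3.01]
(-18, 0, 37) -> [2.26 0.03 4.11]
```

View pics/s3c.png

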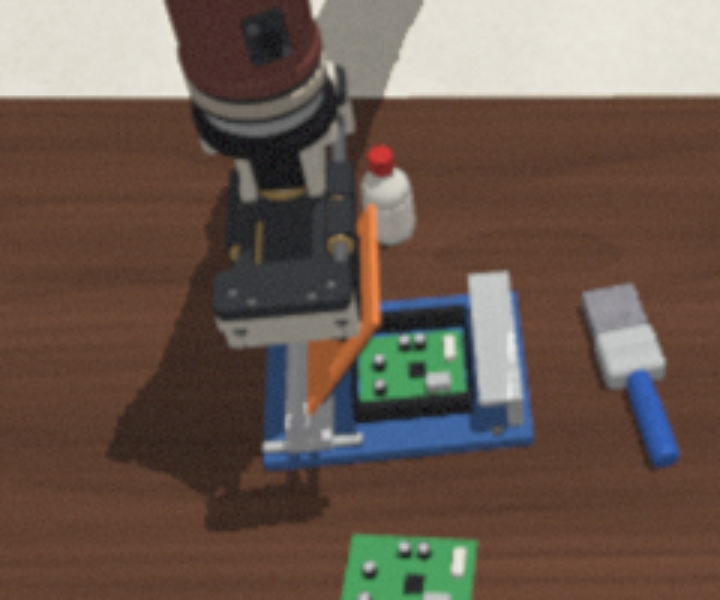

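The flap (370,270) has tipped forward to about 60°, the fingers are behind it and the hinge block is still back. I'll continue down the arc.

```bash
python3 -m crank '[{"dx":0.4,"dy":0,"dz":0.3,"rx":0,"ry":0,"rz":0,"fingers":-1},{"dx":0.7,"dy":0,"dz":0.7,"rx":0,"ry":0,"rz":0,"fingers":-1},{"dx":1.1,"dy":0,"dz":1.2,"rx":0,"ry":0,"rz":0,"fingers":-1},{"dx":1.4,"dy":0,"dz":1.7,"rx":0,"ry":0,"rz":0,"fingers":-1},{"dx":1.7,"dy":0,"dz":2.3,"rx":0,"ry":0,"rz":0,"fingers":-1},{"dx":1.9,"dy":0,"dz":2.9,"rx":0,"ry":0,"rz":0,"fingers":-1},{"dx":2.0,"dy":0,"dz":3.4,"rx":0,"ry":0,"rz":0,"fingers":-1},{"dx":2.0,"dy":0,"dz":3.7,"rx":0,"ry":0,"rz":0,"fingers":-1}]'
python3 - <<'E'
from h import *
c=cam('scene','pics/s4.png'); i=cv2.imread('pics/s4.png')[90:290,80:320];cv2.imwrite('pics/s4c.png',cv2.resize(i,None,fx=3,fy=3))
to((-18,0,37))
E
```

```text
t: 3.97
tool_pos: [571.3, -59.0, 41.0]
ee_rot: [-179.9, -0.0, 96.3]
contact_force: [0.1, 0.4, 1.5]
width: 0.1
finger_force: 0.6
t 4.02 fix [-22.9   0.6  40.7] rpy [-179.9   -0.    96.3] F fix [-0.1 -0.4  0. ] w 0.4
rotvec [-0.1 -0.   0.4]
(-18, 0, 37) -> [0.49 0.06 0.37]
```

View pics/s4c.png

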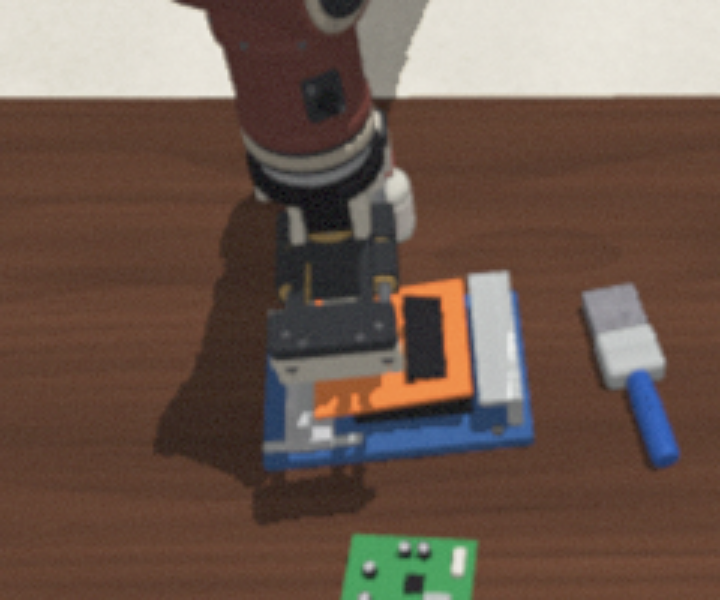

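The flap (430,340) is almost flat, its front edge just short of the lip, with the fingers behind the black step. I'll press it lightly to flat.

```bash
python3 -m crank '[{"dx":0.1,"dy":0,"dz":0.2,"rx":0,"ry":0,"rz":0,"fingers":-1},{"dx":0.1,"dy":0,"dz":0.4,"rx":0,"ry":0,"rz":0,"fingers":-1},{"dx":0.1,"dy":0,"dz":0.5,"rx":0,"ry":0,"rz":0,"fingers":-1},{"dx":0.1,"dy":0,"dz":0.5,"rx":0,"ry":0,"rz":0,"fingers":-1}]'; python3 -c "
from h import *
st()"
```

```text
t: 4.35
tool_pos: [571.2, -59.2, 36.8]
ee_rot: [-180.0, 0.0, 96.3]
contact_force: [-0.3, -1.3, 0.0]
width: 0.3
finger_force: 0.2
t 4.35 fix [-22.7   0.3  36.8] rpy [-180.     0.    96.3] F fix [-1.2  0.4  0. ] w 0.3
```

```bash
python3 -m crank '[{"dx":0,"dy":0,"dz":0.1,"rx":0,"ry":0,"rz":0,"fingers":-1},{"dx":0,"dy":0,"dz":0.15,"rx":0,"ry":0,"rz":0,"fingers":-1},{"dx":0,"dy":0,"dz":0.15,"rx":0,"ry":0,"rz":0,"fingers":-1}]'; python3 -c "
from h import *
st()"
```

```text
t: 4.6
tool_pos: [571.5, -59.1, 36.3]
ee_rot: [180.0, -0.0, 96.3]
contact_force: [-2.4, 0.5, 5.2]
width: 0.3
finger_force: 2.6
t 4.6 fix [-22.7   0.1  36.3] rpy [180.   -0.   96.3] F fix [0.7 2.3 5.2] w 0.3
```

```bash
python3 -m crank '[{"dx":0.4,"dy":0,"dz":0,"rx":0,"ry":0,"rz":0,"fingers":-1},{"dx":0.8,"dy":0,"dz":0,"rx":0,"ry":0,"rz":0,"fingers":-1},{"dx":1.2,"dy":0,"dz":0,"rx":0,"ry":0,"rz":0,"fingers":-1},{"dx":1.6,"dy":0,"dz":0,"rx":0,"ry":0,"rz":0,"fingers":-1},{"dx":2.0,"dy":0,"dz":0,"rx":0,"ry":0,"rz":0,"fingers":-1},{"dx":2.2,"dy":0,"dz":0,"rx":0,"ry":0,"rz":0,"fingers":-1}]'; python3 -c "
from h import *
st()"
```

```text
t: 5.1
tool_pos: [570.3, -37.1, 36.2]
ee_rot: [179.8, 0.1, 96.3]
contact_force: [0.9, -2.5, 6.1]
width: 0.9
finger_force: 2.9
t 5.1 fix [-0.6 -1.1 36.2] rpy [1.798e+02 1.000e-01 9.630e+01] F fix [-2.6 -0.6  6.1] w 0.9
```

```bash
python3 -m crank '[{"dx":0.3,"dy":0,"dz":0,"rx":0,"ry":0,"rz":0,"fingers":-1},{"dx":0.6,"dy":0,"dz":0,"rx":0,"ry":0,"rz":0,"fingers":-1},{"dx":0.9,"dy":0,"dz":0,"rx":0,"ry":0,"rz":0,"fingers":-1},{"dx":1.2,"dy":0,"dz":0,"rx":0,"ry":0,"rz":0,"fingers":-1},{"dx":1.5,"dy":0,"dz":0,"rx":0,"ry":0,"rz":0,"fingers":-1},{"dx":1.6,"dy":0,"dz":0,"rx":0,"ry":0,"rz":0,"fingers":-1}]'
python3 - <<'E'
from h import *
st()
c=cam('scene','pics/s5.png'); i=cv2.imread('pics/s5.png')[90:290,80:320];cv2.imwrite('pics/s5c.png',cv2.resize(i,None,fx=3,fy=3))
E
```

```text
t: 5.6
tool_pos: [568.6, -21.8, 36.2]
ee_rot: [179.8, 0.1, 96.3]
contact_force: [2.1, -4.4, 5.3]
width: 0.5
finger_force: 2.6
t 5.6 fix [14.8 -1.  36.2] rpy [1.798e+02 1.000e-01 9.630e+01] F fix [-4.6 -1.6  5.3] w 0.5
```

View pics/s5c.png

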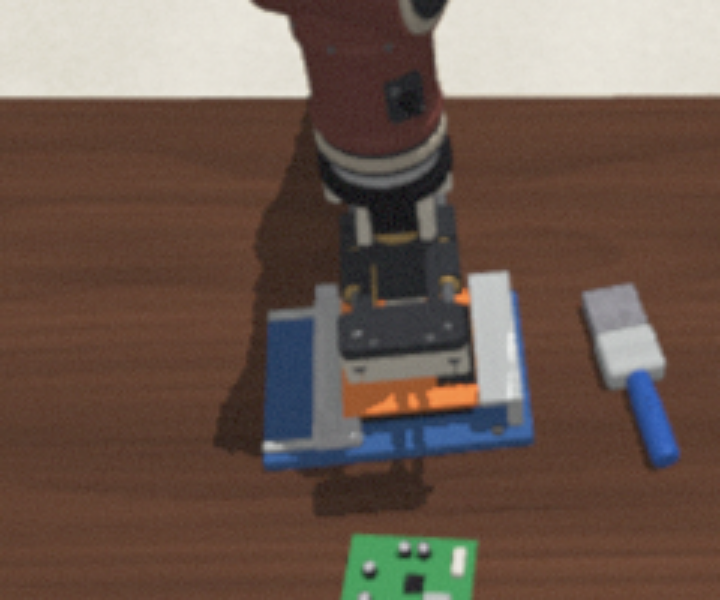

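The hinge block (330,370) has moved forward and the flap edge is entering under the lip at (475,400). I'll keep going to the stop.

```bash
python3 -m crank '[{"dx":0.2,"dy":0,"dz":0,"rx":0,"ry":0,"rz":0,"fingers":-1},{"dx":0.4,"dy":0,"dz":0,"rx":0,"ry":0,"rz":0,"fingers":-1},{"dx":0.5,"dy":0,"dz":0,"rx":0,"ry":0,"rz":0,"fingers":-1},{"dx":0.5,"dy":0,"dz":0,"rx":0,"ry":0,"rz":0,"fingers":-1}]'; python3 -c "
from h import *
st()"
```

```text
t: 5.98
tool_pos: [568.2, -17.6, 36.2]
ee_rot: [179.8, 0.2, 96.2]
contact_force: [0.5, -4.4, 5.0]
width: 0.2
finger_force: 3.6
t 5.98 fix [19.  -0.9 36.2] rpy [179.8   0.2  96.2] F fix [-4.4 -0.1  5. ] w 0.2
```

```bash
python3 -m crank '[{"dx":0.15,"dy":0,"dz":0,"rx":0,"ry":0,"rz":0,"fingers":-1},{"dx":0.3,"dy":0,"dz":0,"rx":0,"ry":0,"rz":0,"fingers":-1},{"dx":0.3,"dy":0,"dz":0,"rx":0,"ry":0,"rz":0,"fingers":-1}]'; python3 -c "
from h import *
st()"
```

```text
t: 6.23
tool_pos: [568.1, -17.5, 36.3]
ee_rot: [179.8, 0.4, 96.1]
contact_force: [1.4, -8.6, 3.0]
width: 0.4
finger_force: 4.7
t 6.23 fix [19.1 -0.9 36.3] rpy [179.8   0.4  96.1] F fix [-8.7 -0.5  3. ] w 0.4
```

```bash
python3 -m crank '[{"dx":0.2,"dy":0,"dz":0,"rx":0,"ry":0,"rz":0,"fingers":-1},{"dx":0.2,"dy":0,"dz":0,"rx":0,"ry":0,"rz":0,"fingers":-1},{"dx":-0.3,"dy":0,"dz":-0.2,"rx":0,"ry":0,"rz":0,"fingers":-1},{"dx":-0.7,"dy":0,"dz":-0.6,"rx":0,"ry":0,"rz":0,"fingers":-1},{"dx":-1,"dy":0,"dz":-2,"rx":0,"ry":0,"rz":0,"fingers":-1},{"dx":-1,"dy":0,"dz":-6,"rx":0,"ry":0,"rz":0,"fingers":-1},{"dx":-5,"dy":0,"dz":-10,"rx":0,"ry":0,"rz":0,"fingers":-1},{"dx":-9,"dy":0,"dz":-12,"rx":0,"ry":0,"rz":0,"fingers":-1}]';python3 -m crank '[{"dx":-4,"dy":0,"dz":-4,"rx":0,"ry":0,"rz":0,"fingers":-1},{"dx":-8,"dy":0,"dz":-8,"rx":0,"ry":0,"rz":0,"fingers":-1},{"dx":-12,"dy":0,"dz":-8,"rx":0,"ry":0,"rz":0,"fingers":-1},{"dx":-16,"dy":0,"dz":-8,"rx":0,"ry":0,"rz":0,"fingers":-1},{"dx":-16,"dy":0,"dz":-8,"rx":0,"ry":0,"rz":0,"fingers":-1},{"dx":-16,"dy":0,"dz":-8,"rx":0,"ry":0,"rz":0,"fingers":-1}]'
python3 - <<'E'
from h import *
st()
c=cam('scene','pics/s6.png'); i=cv2.imread('pics/s6.png')[90:290,80:320];cv2.imwrite('pics/s6c.png',cv2.resize(i,None,fx=3,fy=3))
W=pts(c);hsv=cv2.cvtColor(c["img"],cv2.COLOR_RGB2HSV);F=(W-C)@RF
m=(hsv[...,0]<14)&(hsv[...,1]>170)&(hsv[...,2]>130)&(abs(F[...,0])<90)&(abs(F[...,1])<60)&(F[...,2]>25)
print(m.sum(),np.percentile(F[m],[2,50,98],axis=0).round(1))
E
```

```text
t: 6.9
tool_pos: [575.5, -81.8, 148.2]
ee_rot: [180.0, -0.3, 96.9]
contact_force: [1.0, 0.0, 0.1]
width: 0.4
finger_force: 0.0
t: 7.4
tool_pos: [590.8, -252.5, 226.9]
ee_rot: [-180.0, 0.2, 95.9]
contact_force: [-0.5, -0.1, -0.3]
width: 0.5
finger_force: 0.0
t 7.4 fix [-217.     0.7  226.9] rpy [-180.     0.2   95.9] F fix [-0.   0.5 -0.3] w 0.5
1278 [[-30.7 -47.9  34.7]
 [  1.9  -6.   37.6]
 [ 49.8  47.1  40.4]]
```

View pics/s6c.png

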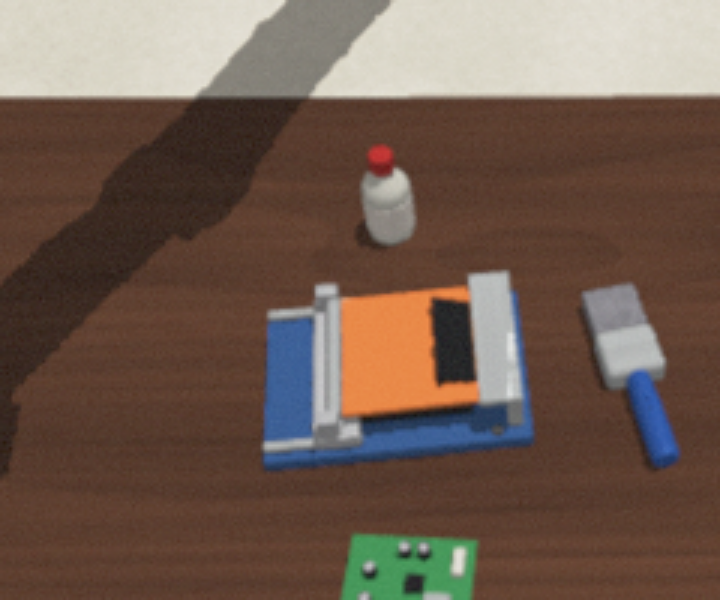

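The flap (400,350) lies flat with its front edge under the lip (490,340), and nothing else has moved. I'll check the step position once before handing in.

Run:
```python
from h import *
c=cam('top');F=(pts(c)-C)@RF;v=c["img"].astype(int).max(-1)
m=(v<60)&(F[...,2]>34)&(abs(F[...,1])<25)&(F[...,0]>0)&(F[...,0]<56)
print(m.sum(),np.percentile(F[m],[2,50,98],axis=0).round(1))
g=c["img"].astype(int); m=(g.max(-1)-g.min(-1)<40)&(v>90)&(F[...,2]>24)&(abs(F[...,1])<40)&(F[...,0]<0)&(F[...,0]>-90)
print(m.sum(),np.percentile(F[m],[2,50,98],axis=0).round(1))
```

```text
428 [[ 29.9 -24.   38.3]
 [ 41.4  -0.   43.8]
 [ 52.8  23.9  48.8]]
437 [[-54.2 -38.4  24.2]
 [-42.4  -0.4  36.5]
 [-35.3  38.3  41.2]]
```

The step face is at about 29 mm, so the carriage is fully forward.

```bash
python3 -c "
from rig import manip
print(manip.sign_off())"
```

```text
the job is handed in; nothing more can be done
None
```

The fixture is closed and the job is handed in: the flap lies flat, slid fully forward with its front edge under the steel lip, and it stayed down when I let go; in the last picture the bottle, brush and spare board had not moved (the nested board is hidden under the flap).

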